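Build the packing that carries the saw flange

ROBOT

A 6-joint arm with a two-finger parallel gripper is mounted at the origin on a cart in front of the work surface, level with it; the furniture and walls round the work are solid. World frame = base frame: x ahead of the robot, y to its left, z up, the work surface at z = 0. Lengths are in m, angles in rad, forces in N, time in s.
With the tool pointing down it reaches from about 0.3 to 0.85 m from the base axis. Payload 4.2 kg.
Tool frame: the origin (TCP) lies between the finger pads; the fingertips stand 14 mm ahead of it and the grasp point (between the pads) lies 5 mm behind it; z points along the fingers, y is the line along which they close (so a half turn about z gives the same grasp; the last joint's range is limited). The gripper opens to 91 mm and grips with 3 to 60 N. Pads are 32 mm wide; open, the fingers measure 118 mm over their backs; the gripper's body (76 mm by 178 mm) begins 60 mm behind the grasp point.
Start: joints at [-1.367, 0.32, 1.565, -0, 1.257, -0.02], TCP at [0.128, -0.561, 0.228] pointing down, gripper open.
Joint ranges: [-3.11, 3.11], [-0.84, 2.01], [0.21, 2.61], [-1.34, 4.49], [0.05, 2.63], [-2.56, 2.56]. Speed limits (rad/s): [2.57, 2.57, 3.14, 3.14, 3.14, 3.14].

INTERFACE

Orientations are given as a unit quaternion [x, y, z, w].
In Python, from station import ctrl gives the robot as it stands.
- The arm moves only by the tool carry_out, never from a script. Its argument "increments" is one flat list of numbers, 6 for each row, row after row: the shift along the tool's x, y, z in cm, then the turn, a rotation vector about the tool's x, y, z in rad. A call has 1 to 12 rows; each row is the pose to reach, as a shift and turn from the pose commanded when the call began, along the tool's axes at that moment; what a row does not reach only later rows make up. A row lasts 1/12 s, in which the tool goes at most 41.7 mm and 7.16 degrees, less where a joint would pass 70% of its speed; a pose out of reach is approached as far as the arm can. A call with a gripper value outside its range is refused whole. "grip" is the opening, from -1 (shut) to 1 (fully open), set as the call begins (left out, the last holds). The fingers move at their own pace and stop on an object; the grip force is fixed at half the most. Time passes only in rows, so rows that repeat a pose let the fingers close. It gives the time, the measured TCP pose, the force, the opening and the grip force at its end, in the units of the state.
- ctrl.read_state(): the state, without advancing time (a new reading comes with each control period).
- ctrl.snapshot(name): name is "scene" or "top" or "wrist"; returns (picture, depth): 400x640x3 uint8, red, green, blue; 400x640 float32, m along the optical axis (not along the pixel's ray), 0 where there is no reading.
- ctrl.calibration(name): a dict with "intrinsics" (3x3 intrinsics, pixels), "T" (4x4, takes a point from camera to world coordinates). Camera axes: x right, y down, z forward; pixel columns grow to the right and rows downward; lengths in m; the calibration is good to about 2 mm. A picture is of the moment at which its call begins: read the wrist's pose just before it. calibration takes no time and is no camera call; for the wrist camera it gives the pose at the moment of the call.
- ctrl.sign_off(): hands the job in; it is judged then, once.
The state is a dict: "clock": time; "joints": joint angles; "qvel": joint speeds; "tau": joint torques, N m; "tool_pos": TCP position; "orientation": TCP orientation; "ft_force": force on the tool from outside, world axes, zero at the start; "wrist_torque": the same for the moment, N m; "gripper_width": finger opening in m; "grip_force": force on a finger pad.
Only numpy, scipy, OpenCV 4.12 (cv2) and the standard library are available. Lean on these libraries where they do the work, as an engineer would, in place of code of your own. Each camera call takes 0.05 s, during which the arm holds its last target. There are 200 camera calls.

TASK

Build the packing for the saw flange on the small plywood board: lay one of the two grey-white battens flat in the channel left of the board's centre rib and the other in the channel right of it, with their ends level with the board's ends. Then take the long brown offcut from the rubber mat and lay it squarely across both battens, centred over the board, and set the flange ring flat on top of the middle of the offcut. Leave the tin, the tub and the short pale offcut where they stand.

Things in the scene. Friction and masses are not known exactly. Their poses are not given: they have to be found in the camera images.
- packing_board: plywood board fixed on the mat, 106 deep (x) x 134 wide (y), base 10 thick, with 3 strips along x, tops 18 above the underside: centre rib 30 wide, a lip 8 wide at each side. Between: two channels 44 wide, open at both ends, floors 10 above the underside, centred at y = +37 (left) and -37 mm. Origin: centre of the underside; x away from the robot within 0.2 rad, y left. Mat top: z = 0.012 m.
- batten_a: square grey-white primed batten, one of two; a bar 28 wide (x) x 100 long (y) x 28 high (z). Origin: centre of the underside. Lies flat on the mat (top z = 0.012 m), lengthwise about away from the robot (0.5 rad). Grip across the 28 mm width. The two battens are alike and either may go to either side.
- batten_b: square grey-white primed batten, the other of two; a bar 28 wide (x) x 100 long (y) x 28 high (z). Origin: centre of the underside. Lies flat on the mat (top z = 0.012 m), lengthwise about away from the robot (0.5 rad). Grip across the 28 mm width. The two battens are alike and either may go to either side.
- bridge_block: long brown sawn offcut, 50 wide (x) x 120 long (y) x 30 high (z), the largest block on the mat. Origin: centre of the underside. Lies flat on the mat (top z = 0.012 m). Grip across the 50 mm width.
- flange: steel saw flange, a ring 62 mm outside diameter, 26 mm hole, 12 mm high, lying flat on the mat (top z = 0.012 m). Origin: on its axis, at the underside; z up along the axis. Grip across the outside.
- tin: bystander: closed round metal tin, 68 diameter x 39 mm high. Origin: centre of the underside. Not to be moved. It and the tub stand in the back right part of the mat; behind them the saw head overhangs the bench from x = 0.68 m on, low enough to catch the gripper, also on the way in from the right (swing in within 0.45 m of the base).
- tub: bystander: round cream tub with a black lid, 70 diameter x 50 mm high. Origin: centre of the underside. Not to be moved.
- pine_offcut: bystander: short pale pine offcut, 40 (x) x 75 (y) x 20 mm high. Origin: centre of the underside. Not to be moved.

How it is judged:
By the outcome, as a careful person would: the job done as asked, in the order asked, and still so for the second after the job is handed in, with the robot touching nothing.
It also fails if it takes over 104 s, if anything falls off the work surface, if the arm or the gripper's body presses on something with over 40 N, if the wrist force passes 120 N, or if a joint passes its speed limit or range.

## Working session

There is one attempt and no reset: what is moved stays moved. The work goes in short steps, Python scripts to look and compute and a tool call to move; the robot and the scene stay as the last step left them, time stands still between calls to the robot, and variables do not carry over. Pictures are saved under pics/ and viewed, at most 14 in all, crops included, and the job is handed in when it is done.

Besides the shell and the picture viewer there is one more tool, called after ">>>" by a JSON object that holds its "method" and its "body". carry_out: Moves the arm, as the interface text tells. Its arguments: {"type":"object","properties":{"increments":{"type":"array","items":{"type":"number"}},"grip":{"type":"number"}},"required":["increments"]}

```bash
ls; mkdir -p pics
python3 - <<'E'
from station import ctrl
import cv2,numpy as np
np.set_printoptions(precision=4,suppress=True)
s=ctrl.read_state();print(s)
for n in("scene","top"):
    p,d=ctrl.snapshot(n);c=ctrl.calibration(n);print(n,c)
    cv2.imwrite(f"pics/{n}0.png",p[:,:,::-1]);np.savez(f"pics/{n}0.npz",p=p,d=d,K=c["intrinsics"],T=c["T"])
E
```

```text
pics
{'clock': 0.0, 'joints': array([-1.367 ,  0.3203,  1.5657, -0.    ,  1.2574, -0.02  ]), 'qvel': array([ 0.0005,  0.0015, -0.0004, -0.0002,  0.0009,  0.0004]), 'tau': array([ -0.0033, -41.2455, -23.1969,   0.0725,   0.0459,  -0.0001]), 'tool_pos': array([ 0.1275, -0.5602,  0.2271]), 'orientation': array([ 0.9937,  0.1117, -0.0001, -0.0009]), 'ft_force': array([-0.2023, -0.8988,  0.1379]), 'wrist_torque': array([0.029 , 0.0254, 0.0145]), 'grip_force': 0.0, 'gripper_width': 0.09076570382712398}
scene {'intrinsics': array([[392.7709,   0.    , 321.4506],
       [  0.    , 392.7709, 198.1423],
       [  0.    ,   0.    ,   1.    ]]), 'T': array([[-0.6846, -0.3511,  0.6388, -0.0421],
       [-0.7289,  0.3348, -0.5972,  0.6533],
       [-0.0042, -0.8744, -0.4851,  0.4781],
       [ 0.    ,  0.    ,  0.    ,  1.    ]])}
top {'intrinsics': array([[372.7127,   0.    , 316.4969],
       [  0.    , 372.7127, 206.6383],
       [  0.    ,   0.    ,   1.    ]]), 'T': array([[-0.0126, -0.9981,  0.0603,  0.4337],
       [-0.9998,  0.0133,  0.0114,  0.1457],
       [-0.0122, -0.0601, -0.9981,  0.9192],
       [ 0.    ,  0.    ,  0.    ,  1.    ]])}
```

View pics/top0.png

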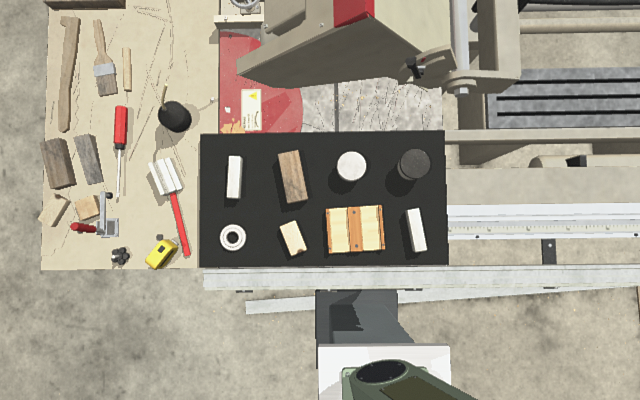

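View pics/scene0.png

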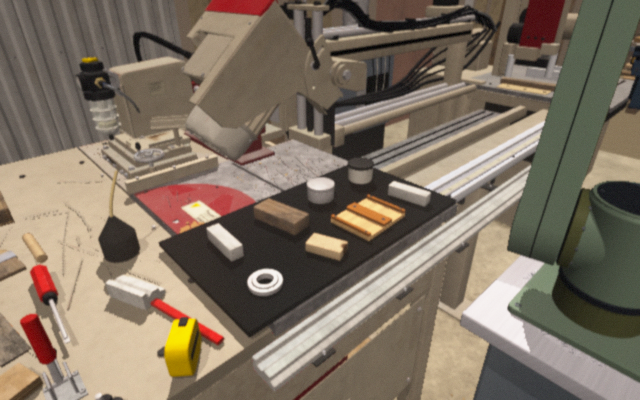

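The top view shows the battens at (233,177) and (416,230), the brown offcut at (292,176) and the ring at (232,237). The board is at (355,229), with the pine offcut at (292,238), the tin at (351,166) and the tub at (413,165). Next I measure them, masking the tops by colour and depth height.

```bash
cat > h.py <<'E'
import cv2,numpy as np
np.set_printoptions(precision=4,suppress=True)
def ray(uv,K,T,z):
    uv=np.atleast_2d(np.asarray(uv,float))
    r=np.c_[uv,np.ones(len(uv))]@np.linalg.inv(K).T@T[:3,:3].T
    return T[:3,3]+r*((z-T[2,3])/r[:,2])[:,None]
def cloud(d,K,T):
    v,u=np.mgrid[:d.shape[0],:d.shape[1]]
    c=np.stack([(u-K[0,2])*d/K[0,0],(v-K[1,2])*d/K[1,1],d],-1)
    return c@T[:3,:3].T+T[:3,3]
def rect(mask,K,T,z):
    "largest blob of mask -> world rectangle at height z: centre, sides, angle of long side"
    n,l,s,_=cv2.connectedComponentsWithStats(mask.astype(np.uint8))
    i=1+np.argmax(s[1:,4]); v,u=np.nonzero(l==i)
    m=(l==i).astype(np.uint8)
    cn=max(cv2.findContours(m,0,cv2.CHAIN_APPROX_NONE)[0],key=len)[:,0]
    w=ray(cn,K,T,z)[:,:2]
    c,sz,a=cv2.minAreaRect((w*1000).astype(np.float32))
    a=np.radians(a); 
    if sz[0]<sz[1]: sz=sz[::-1]; a+=np.pi/2
    cen=ray([[u.mean(),v.mean()]],K,T,z)[0,:2]*1000
    return np.array(c),cen,np.array(sz),(a+np.pi/2)%np.pi-np.pi/2
E
python3 - <<'E'
from h import *
f=np.load("pics/top0.npz");p,d,K,T=[f[k] for k in("p","d","K","T")]
W=cloud(d,K,T);z=W[...,2]
g=p.max(2)
for n,(u0,v0,u1,v1),h in [("batA",(215,145,255,210),.04),("batB",(398,200,440,262),.04),("bridge",(265,140,320,210),.042),("flange",(212,218,252,258),.024),("board",(318,195,392,262),.030),("pine",(272,215,312,262),.032),("tin",(330,142,372,188),.051),("tub",(390,140,436,188),.062)]:
    m=np.zeros(z.shape,bool);m[v0:v1,u0:u1]=1
    zz=z[m];
    top=m&(abs(z-h)<.006); col=m&(g>75)
    if n=="board": top=m&(z>.0175)&(z<.04)
    print(n,"zmed",np.median(z[m&(z>.02)]) if n!="flange" else np.median(z[col]))
    for k,mm in(("z",top),("c",col)):
        if mm.sum()>20:
            c,ce,s,a=rect(mm,K,T,h); print("  ",k,c,ce,s,round(a,3))
m=np.zeros(z.shape,bool);m[135:260,205:440]=1
print("mat z",np.median(z[m&(g<50)]))
cv2.imwrite("pics/crop0.png",cv2.resize(p[130:270,200:450,::-1],None,fx=3.2,fy=3.2,interpolation=2))
E
```

```text
batA zmed 0.03936721737638571
   z [561.4437 352.8066] [561.2495 352.8207] [99.1715 28.4774] -0.053
   c [561.4105 351.0091] [561.0961 351.1641] [103.9431  35.0004] -0.057
batB zmed 0.03976539510413685
   z [429.957  -77.8583] [429.7351 -78.0325] [99.5917 29.2077] 0.161
   c [429.4198 -77.031 ] [429.3721 -77.1338] [103.3926  34.7481] 0.163
bridge zmed 0.041941513577966105
   z [560.1106 212.2047] [559.8414 212.0122] [119.9841  49.7686] 0.186
   c [560.3672 212.0557] [559.8775 211.96  ] [122.4485  50.8725] 0.182
flange zmed 0.021154295202134632
   z [417.421  358.6096] [417.4136 358.7062] [60.3599 57.4595] 1.559
   c [417.4446 359.7527] [417.3989 358.7842] [62.7504 62.2478] 1.559
board zmed 0.0234952919517607
   z [434.1668  65.5619] [433.9524  65.4308] [133.8586 105.567 ] -1.514
   c [434.1765  65.324 ] [433.8901  65.1463] [136.3823 108.8089] -1.514
pine zmed 0.03181086703408065
   z [414.4756 213.0811] [414.3252 213.0657] [74.476 39.741] 0.371
   c [414.3151 213.0149] [414.71   213.1887] [78.3909 43.2606] 0.371
tin zmed 0.05112173875319531
   z [580.5955  73.4681] [581.6193  73.4342] [66.2644 65.6779] -0.016
   c [581.7543  72.2851] [581.4056  73.098 ] [68.6481 68.0223] -0.015
tub zmed 0.062063069486917644
   z [582.4415 -72.4292] [582.8932 -72.3705] [67.8286 66.9102] -0.026
   c [583.5594 -73.6067] [583.6419 -73.4736] [65.535  64.5902] -0.026
mat z 0.011953051050571761
```

View pics/crop0.png

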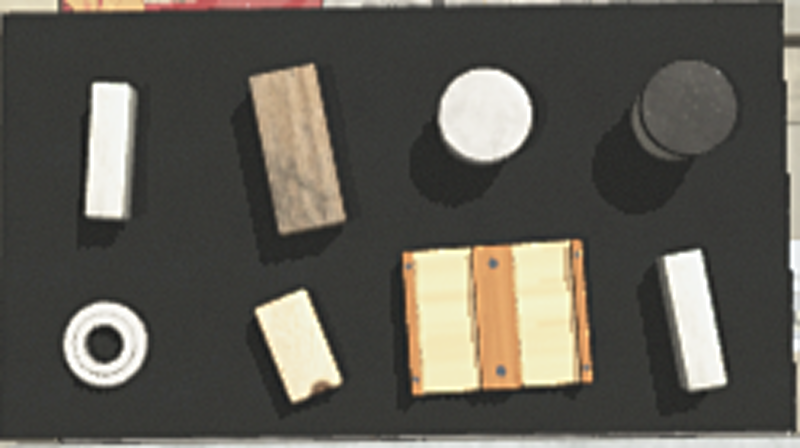

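The sizes and heights match what was given: board (434.1, 65.4) mm at yaw 0.057, batten A (561.4, 352.8), batten B (430.0, -77.9), bridge (560.1, 212.2), flange (417.4, 358.8). Next I write a helper that turns a target into tool increments.

```bash
cat > go.py <<'E'
import sys,numpy as np
from scipy.spatial.transform import Rotation as R
from station import ctrl
np.set_printoptions(precision=3,suppress=True)
s=ctrl.read_state();r=R.from_quat(s["orientation"]);p=s["tool_pos"]
X=r.apply([1,0,0])
print("t",round(s["clock"],2),"pos",p*1000,"yaw",round(np.arctan2(X[1],X[0]),4),"w",round(s["gripper_width"]*1000,1),"F",s["ft_force"],"gf",s["grip_force"])
# targets: x,y,z mm, yaw rad  (from current measured pose)
for a in sys.argv[1:]:
    x,y,z,w=map(float,a.split(","))
    t=R.from_euler("z",w)*R.from_quat([1,0,0,0])
    print(a,"->",r.inv().apply(np.array([x,y,z])/1000-p)*100,(r.inv()*t).as_rotvec())
E
python3 go.py 430,-78,160,0.161 430,-78,36,.161
```

```text
t 0.1 pos [ 127.513 -560.235  227.225] yaw 0.2238 w 91.4 F [-0.566  0.077  0.092] gf 0.0
430,-78,160,0.161 -> [ 40.196 -40.298   6.788] [-0.002  0.     0.063]
430,-78,36,.161 -> [ 40.196 -40.278  19.188] [-0.002  0.     0.063]
```

>>> {"method": "carry_out", "body": {"increments": [3,-3,0.5,0,0,0,6.5,-6.5,1,0,0,0,10,-10,1.7,0,0,0,13.5,-13.5,2.3,0,0,0.01,17,-17,2.9,0,0,0.02,20.5,-20.5,3.5,0,0,0.03,24,-24,4,0,0,0.04,27.5,-27.5,4.6,0,0,0.05,31,-31,5.2,0,0,0.06,34,-34,5.8,0,0,0.06,37,-37,6.3,0,0,0.06,39,-39.1,6.7,0,0,0.063], "grip": 0.4}}

```text
clock: 1.1
tool_pos: [0.3922, -0.1384, 0.1678]
orientation: [0.997, 0.08, 0.0, 0.0]
ft_force: [0.1, -0.9, -0.4]
gripper_width: 0.0636
grip_force: 0.0
```

```bash
python3 - <<'E'
from station import ctrl
from h import *
c=ctrl.calibration("wrist");p,d=ctrl.snapshot("wrist")
cv2.imwrite("pics/w1.png",p[:,:,::-1]);np.savez("pics/w1.npz",p=p,d=d,K=c["intrinsics"],T=c["T"]);print(c)
E
python3 go.py 430,-78,36,.161
```

```text
{'intrinsics': array([[338.8206,   0.    , 314.2168],
       [  0.    , 338.8206, 199.9571],
       [  0.    ,   0.    ,   1.    ]]), 'T': array([[ 0.1605, -0.9443, -0.2872,  0.4741],
       [-0.987 , -0.1535, -0.0471, -0.1249],
       [ 0.0004,  0.2911, -0.9567,  0.3243],
       [ 0.    ,  0.    ,  0.    ,  1.    ]])}
t 1.15 pos [ 395.291 -132.484  167.05 ] yaw 0.1656 w 63.6 F [ 2.085  2.629 -0.525] gf 0.0
430,-78,36,.161 -> [ 4.288 -4.739 13.139] [-0.005 -0.003  0.005]
```

View pics/w1.png

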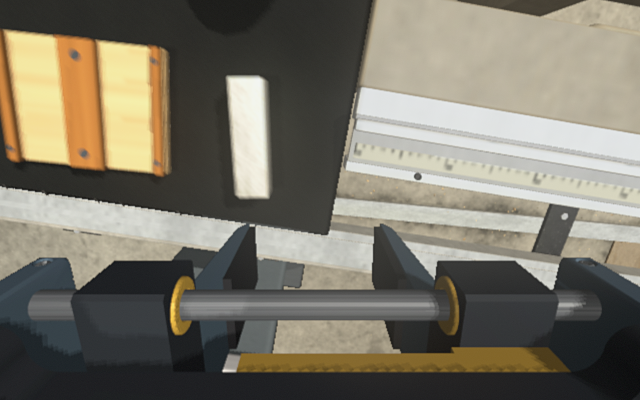

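The wrist view shows batten B at (248,140) ahead of the open fingers, with the board at the left. I move over the batten and settle there.

>>> {"method": "carry_out", "body": {"increments": [1.2,-1.2,2,0,0,0,1.2,-1.2,5,0,0,0,1.2,-1.2,7,0,0,0,1.2,-1.2,7,0,0,0,1.2,-1.2,7,0,0,0,1.2,-1.2,7,0,0,0]}}

```text
clock: 1.65
tool_pos: [0.4023, -0.1271, 0.099]
orientation: [0.997, 0.08, 0.001, 0.0]
ft_force: [-0.0, -0.1, 0.3]
gripper_width: 0.064
grip_force: 0.0
```

```bash
python3 go.py 430,-78,36,.161
```

```text
t 1.65 pos [ 402.281 -127.148   98.973] yaw 0.1603 w 64.0 F [-0.03  -0.1    0.301] gf 0.0
430,-78,36,.161 -> [ 3.513 -4.414  6.298] [ 0.001 -0.001 -0.001]
```

>>> {"method": "carry_out", "body": {"increments": [1.8,-2.2,0,0,0,0,3.5,-4.4,0,0,0,0,3.5,-4.4,0,0,0,0,3.5,-4.4,2,0,0,0,3.5,-4.4,4,0,0,0,3.5,-4.4,5.5,0,0,0,3.5,-4.4,6.2,0,0,0,3.5,-4.4,6.2,0,0,0,3.5,-4.4,6.2,0,0,0]}}

```text
clock: 2.4
tool_pos: [0.4297, -0.0781, 0.0369]
orientation: [0.997, 0.08, 0.001, 0.0]
ft_force: [0.5, -0.7, -0.1]
gripper_width: 0.0641
grip_force: 0.0
```

```bash
python3 go.py 430,-78,36,.161
```

```text
t 2.4 pos [429.717 -78.133  36.876] yaw 0.1602 w 64.1 F [ 0.507 -0.744 -0.085] gf 0.0
430,-78,36,.161 -> [ 0.03  -0.009  0.088] [ 0.001 -0.001 -0.001]
```

>>> {"method": "carry_out", "body": {"increments": [0,0,0.05,0,0,0,0,0,0.05,0,0,0,0,0,0.05,0,0,0,0,0,0.05,0,0,0,0,0,0.05,0,0,0,0,0,0.05,0,0,0,0,0,-2,0,0,0,0,0,-5,0,0,0,0,0,-8.5,0,0,0,0,0,-10,0,0,0,0,0,-10,0,0,0], "grip": -1}}

```text
clock: 3.32
tool_pos: [0.4316, -0.078, 0.1396]
orientation: [0.997, 0.08, 0.004, 0.001]
ft_force: [-0.2, -1.0, -0.9]
gripper_width: 0.0279
grip_force: 30.0
```

```bash
python3 go.py 432,102.3,136,.057 432,102.3,60,.057
```

```text
t 3.32 pos [431.638 -78.046 139.567] yaw 0.1609 w 27.9 F [-0.213 -1.02  -0.923] gf 29.999848008155823
432,102.3,136,.057 -> [  2.921 -17.797   0.325] [ 0.003 -0.008  0.104]
432,102.3,60,.057 -> [  2.863 -17.82    7.925] [ 0.003 -0.008  0.104]
```

>>> {"method": "carry_out", "body": {"increments": [0.3,-2,0,0,0,0.01,0.8,-5,0,0,0,0.03,1.3,-8,0,0,0,0.05,1.8,-11,0,0,0,0.07,2.3,-14,0,0,0,0.09,2.7,-16.5,0,0,0,0.1,2.9,-17.8,0,0,0,0.104,2.9,-17.8,2,0,0,0.104,2.9,-17.8,4,0,0,0.104,2.9,-17.8,5,0,0,0.104,2.9,-17.8,5,0,0,0.104,2.9,-17.8,5,0,0,0.104]}}

```text
clock: 4.32
tool_pos: [0.4283, 0.1026, 0.085]
orientation: [1.0, 0.028, -0.001, 0.0]
ft_force: [0.3, 1.1, -0.4]
gripper_width: 0.0282
grip_force: 30.0
```

```bash
python3 - <<'E'
from station import ctrl
from h import *
c=ctrl.calibration("wrist");p,d=ctrl.snapshot("wrist")
cv2.imwrite("pics/w2.png",p[:,:,::-1]);np.savez("pics/w2.npz",p=p,d=d,K=c["intrinsics"],T=c["T"])
E
python3 go.py 432,102.3,47,.057
```

```text
t 4.37 pos [429.123 102.707  85.753] yaw 0.0567 w 27.9 F [-1.199 -0.23  -0.052] gf 29.999814927577972
432,102.3,47,.057 -> [0.288 0.056 3.875] [ 0.     0.001 -0.   ]
```

View pics/w2.png

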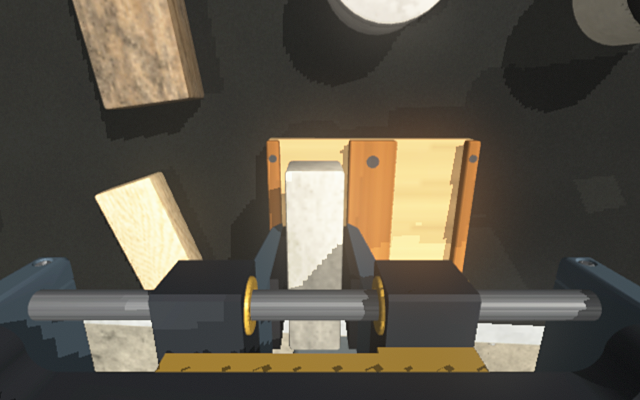

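The held batten, far end at (315,165), lies over the left channel. The rib is at (373,160), and the board's far corners are at (267,139) and (480,139). I check these against the measured board pose.

Run:
```python
from h import *
f=np.load("pics/w2.npz");p,d,K,T=[f[k] for k in("p","d","K","T")]
print("board corners",ray([[267,139],[480,139]],K,T,.030)[:,:2]*1000)
c=np.array([434.1,65.4]);ex=np.array([np.cos(.057),np.sin(.057)]);ey=np.array([-ex[1],ex[0]])
print("expected",c+53*ex+67*ey,c+53*ex-67*ey)
W=cloud(d,K,T); m=(W[...,2]>.07)&(W[...,2]<.105); m[:, :280]=0; m[:,348:]=0; m[250:]=0
v,u=np.nonzero(m); print("batten top z",np.percentile(W[m][:,2],[5,50,95]),"far x",W[m][:,0].max(), "y",W[m][:,1].min(),W[m][:,1].max())
P=W[m];print("slope z/x",np.polyfit(P[:,0],P[:,2],1))
print(u.min(),u.max(),v.min())
```

```text
board corners [[484.4423 135.1631]
 [491.9903   3.711 ]]
expected [483.197  135.3106] [490.8309   1.5282]
batten top z [0.0797 0.0886 0.0898] far x 0.48001164146371167 y 0.0862384681213998 0.12210254099898432
slope z/x [-0.0712  0.1207]
280 347 162
```

>>> {"method": "carry_out", "body": {"increments": [0.3,0.03,1,0,0,0,0.3,0.03,2,0,0,0,0.3,0.03,2.8,0,0,0,0.3,0.03,3.3,0,0,0,0.3,0.03,3.5,0,0,0,0.3,0.03,3.6,0,0,0,0.3,0.03,3.6,0,0,0,0.3,0.03,3.6,0,0,0]}}

```text
clock: 5.03
tool_pos: [0.4326, 0.1027, 0.0503]
orientation: [1.0, 0.028, 0.0, -0.0]
ft_force: [0.1, 0.4, -0.2]
gripper_width: 0.0277
grip_force: 30.0
```

```bash
python3 go.py 432.5,102.3,46.2,.057
```

```text
t 5.03 pos [432.584 102.682  50.346] yaw 0.0568 w 27.7 F [ 0.074  0.414 -0.217] gf 29.999876618385315
432.5,102.3,46.2,.057 -> [-0.011  0.038  0.415] [-0.    -0.001 -0.   ]
```

>>> {"method": "carry_out", "body": {"increments": [0,0.04,0.15,0,0,0,0,0.04,0.25,0,0,0,0,0.04,0.33,0,0,0,0,0.04,0.4,0,0,0,0,0.04,0.4,0,0,0,0,0.04,0.4,0,0,0]}}

```text
clock: 5.53
tool_pos: [0.4323, 0.1022, 0.0461]
orientation: [1.0, 0.028, -0.0, 0.0]
ft_force: [0.5, 0.3, -0.4]
gripper_width: 0.0276
grip_force: 30.0
```

```bash
python3 go.py 432.5,102.3,46.2,.057
```

```text
t 5.53 pos [432.302 102.222  46.055] yaw 0.0568 w 27.6 F [ 0.491  0.27  -0.45 ] gf 29.999924898147583
432.5,102.3,46.2,.057 -> [ 0.02  -0.007 -0.015] [ 0.  0. -0.]
```

>>> {"method": "carry_out", "body": {"increments": [0,0,0.05,0,0,0,0,0,0.1,0,0,0,0,0,0.1,0,0,0]}}

```text
clock: 5.78
tool_pos: [0.4324, 0.1023, 0.0458]
orientation: [1.0, 0.028, 0.0, 0.0]
ft_force: [-2.4, -0.4, 7.1]
gripper_width: 0.0278
grip_force: 30.0
```

>>> {"method": "carry_out", "body": {"increments": [0,0,0,0,0,0,0,0,0,0,0,0,0,0,0,0,0,0,0,0,-0.5,0,0,0,0,0,-2,0,0,0,0,0,-5,0,0,0,0,0,-8,0,0,0,0,0,-10,0,0,0,0,0,-11,0,0,0,0,0,-11,0,0,0,0,0,-11,0,0,0], "grip": 0}}

```text
clock: 6.7
tool_pos: [0.4323, 0.1022, 0.1554]
orientation: [1.0, 0.028, 0.0, -0.0]
ft_force: [-0.9, -0.9, 0.0]
gripper_width: 0.0457
grip_force: 0.0
```

```bash
python3 go.py 561.4,352.8,156,-.053  561.4,352.8,80,-.053
```

```text
t 6.7 pos [432.297 102.242 155.366] yaw 0.0568 w 45.7 F [-0.895 -0.881  0.044] gf 0.0
561.4,352.8,156,-.053 -> [ 14.312 -24.282  -0.049] [-0.    -0.001  0.11 ]
561.4,352.8,80,-.053 -> [ 14.305 -24.282   7.551] [-0.    -0.001  0.11 ]
```

Contact was clean at 7 N, and the batten is released. I go on to batten A.

>>> {"method": "carry_out", "body": {"increments": [1,-1.7,0,0,0,0.01,2.7,-4.5,0,0,0,0.02,4.4,-7.5,0,0,0,0.03,6.2,-10.5,0,0,0,0.05,8,-13.5,0,0,0,0.06,9.8,-16.5,0,0,0,0.08,11.5,-19.5,0,0,0,0.1,13,-22,2,0,0,0.11,14,-23.8,4,0,0,0.11,14.3,-24.3,6,0,0,0.11,14.3,-24.3,7,0,0,0.11,14.3,-24.3,7,0,0,0.11], "grip": 0.4}}

```text
clock: 7.7
tool_pos: [0.5587, 0.3515, 0.0803]
orientation: [1.0, -0.026, -0.004, 0.003]
ft_force: [-0.5, -0.6, -0.2]
gripper_width: 0.0642
grip_force: 0.0
```

>>> {"method": "carry_out", "body": {"increments": [0,0,0,0,0,0,0,0,0,0,0,0]}}

```text
clock: 7.87
tool_pos: [0.5615, 0.3524, 0.0859]
orientation: [1.0, -0.027, 0.0, -0.0]
ft_force: [0.4, -0.3, -0.1]
gripper_width: 0.0643
grip_force: 0.0
```

```bash
python3 go.py 561.4,352.8,36.5,-.053
```

```text
t 7.87 pos [561.494 352.407  85.899] yaw -0.0539 w 64.3 F [ 0.43  -0.34  -0.147] gf 0.0
561.4,352.8,36.5,-.053 -> [-0.015 -0.037  4.94 ] [-0.    -0.001 -0.001]
```

>>> {"method": "carry_out", "body": {"increments": [0,-0.04,2,0,0,0,0,-0.04,3.8,0,0,0,0,-0.04,4.6,0,0,0,0,-0.04,4.9,0,0,0,0,-0.04,4.9,0,0,0,0,-0.04,4.9,0,0,0,0,-0.04,4.9,0,0,0]}}

```text
clock: 8.45
tool_pos: [0.5621, 0.3537, 0.0375]
orientation: [1.0, -0.027, 0.001, -0.001]
ft_force: [-0.1, -0.4, -0.4]
gripper_width: 0.064
grip_force: 0.0
```

>>> {"method": "carry_out", "body": {"increments": [0,0,0,0,0,0,0,0,0,0,0,0,0,0,0,0,0,0,0,0,0,0,0,0,0,0,0,0,0,0,0,0,0,0,0,0,0,0,-1.5,0,0,0,0,0,-4,0,0,0,0,0,-7,0,0,0,0,0,-9,0,0,0,0,0,-10,0,0,0,0,0,-10,0,0,0], "grip": -1}}

```text
clock: 9.45
tool_pos: [0.5625, 0.3541, 0.1387]
orientation: [1.0, -0.027, 0.002, -0.001]
ft_force: [-0.3, 0.0, -0.9]
gripper_width: 0.0278
grip_force: 30.0
```

```bash
python3 go.py 436.5,28.5,136,.057  436.5,28.5,80,.057
```

```text
t 9.45 pos [562.478 354.094 138.689] yaw -0.0532 w 27.8 F [-0.316  0.037 -0.918] gf 29.99991148710251
436.5,28.5,136,.057 -> [-10.851  33.183   0.13 ] [-0.003 -0.004 -0.11 ]
436.5,28.5,80,.057 -> [-10.875  33.199   5.73 ] [-0.003 -0.004 -0.11 ]
```

>>> {"method": "carry_out", "body": {"increments": [-0.7,2,0,0,0,0,-1.7,5,0,0,0,-0.01,-2.8,8.5,0,0,0,-0.02,-4,12,0,0,0,-0.04,-5.1,15.5,0,0,0,-0.05,-6.2,19,0,0,0,-0.07,-7.4,22.5,0,0,0,-0.08,-8.5,26,0,0,0,-0.09,-9.6,29.2,0,0,0,-0.1,-10.4,31.6,0,0,0,-0.11,-10.85,33,0,0,0,-0.11,-10.85,33.1,0.5,0,0,-0.11]}}

```text
clock: 10.45
tool_pos: [0.4334, 0.0266, 0.1302]
orientation: [1.0, 0.027, -0.001, 0.0]
ft_force: [-0.4, 0.2, 0.4]
gripper_width: 0.0279
grip_force: 30.0
```

>>> {"method": "carry_out", "body": {"increments": [0,0,1.5,0,0,0,0,0,3.5,0,0,0,0,0,5,0,0,0,0,0,5,0,0,0,0,0,5,0,0,0,0,0,5,0,0,0]}}

```text
clock: 10.95
tool_pos: [0.4358, 0.0291, 0.0811]
orientation: [1.0, 0.029, 0.0, -0.0]
ft_force: [-0.4, 0.7, 0.4]
gripper_width: 0.0279
grip_force: 30.0
```

```bash
python3 go.py 436.5,28.5,46.2,.057
```

```text
t 10.95 pos [435.762  29.061  81.066] yaw 0.0573 w 27.9 F [-0.412  0.7    0.368] gf 29.99995529651642
436.5,28.5,46.2,.057 -> [0.07  0.06  3.487] [-0. -0.  0.]
```

>>> {"method": "carry_out", "body": {"increments": [0.07,0.06,1.2,0,0,0,0.07,0.06,2.2,0,0,0,0.07,0.06,2.8,0,0,0,0.07,0.06,3.1,0,0,0,0.07,0.06,3.3,0,0,0,0.07,0.06,3.4,0,0,0,0.07,0.06,3.45,0,0,0,0.07,0.06,3.5,0,0,0,0.07,0.06,3.5,0,0,0,0.07,0.06,3.5,0,0,0]}}

```text
clock: 11.78
tool_pos: [0.4362, 0.028, 0.0463]
orientation: [1.0, 0.028, 0.0, 0.0]
ft_force: [0.5, -1.5, 0.0]
gripper_width: 0.0279
grip_force: 30.0
```

```bash
python3 go.py 436.5,28.5,46.2,.057
```

```text
t 11.78 pos [436.218  28.036  46.281] yaw 0.0568 w 27.9 F [ 0.5   -1.488  0.019] gf 30.00006079673767
436.5,28.5,46.2,.057 -> [ 0.031 -0.045  0.008] [ 0. -0. -0.]
```

>>> {"method": "carry_out", "body": {"increments": [0.03,-0.04,0.05,0,0,0,0.03,-0.04,0.08,0,0,0,0.03,-0.04,0.1,0,0,0,0.03,-0.04,0.1,0,0,0]}}

```text
clock: 12.12
tool_pos: [0.4364, 0.0283, 0.046]
orientation: [1.0, 0.028, 0.0, 0.0]
ft_force: [-2.9, -2.0, 8.8]
gripper_width: 0.0278
grip_force: 30.0
```

>>> {"method": "carry_out", "body": {"increments": [0,0,0,0,0,0,0,0,0,0,0,0,0,0,0,0,0,0,0,0,-0.5,0,0,0,0,0,-2,0,0,0,0,0,-5,0,0,0,0,0,-8,0,0,0,0,0,-10,0,0,0,0,0,-11,0,0,0,0,0,-11,0,0,0,0,0,-11,0,0,0], "grip": 0}}

```text
clock: 13.03
tool_pos: [0.4364, 0.0285, 0.1554]
orientation: [1.0, 0.028, 0.0, 0.0]
ft_force: [-0.3, 0.4, -0.9]
gripper_width: 0.0457
grip_force: 0.0
```

```bash
python3 go.py 560.1,212.2,156,.185  560.1,212.2,80,.185
```

```text
t 13.03 pos [436.396  28.484 155.351] yaw 0.0569 w 45.7 F [-0.299  0.357 -0.935] gf 0.0
560.1,212.2,156,.185 -> [ 13.395 -17.639  -0.054] [ 0.    -0.001 -0.128]
560.1,212.2,80,.185 -> [ 13.387 -17.64    7.546] [ 0.    -0.001 -0.128]
```

Both battens are laid. I move to the bridge block with the fingers fully open, stopping to look at the board from the top camera on the way.

>>> {"method": "carry_out", "body": {"increments": [1.3,-1.7,0,0,0,-0.01,3,-4,0,0,0,-0.03,5,-6.6,0,0,0,-0.05,7,-9.3,0,0,0,-0.07,9,-12,0,0,0,-0.09,11,-14.5,0,0,0,-0.11,12.6,-16.6,1,0,0,-0.12,13.4,-17.6,3,0,0,-0.128,13.4,-17.6,5,0,0,-0.128,13.4,-17.6,6.5,0,0,-0.128,13.4,-17.6,7,0,0,-0.128,13.4,-17.6,7,0,0,-0.128], "grip": 1}}

```text
clock: 14.03
tool_pos: [0.5584, 0.2112, 0.0822]
orientation: [0.996, 0.092, -0.003, 0.001]
ft_force: [0.0, -0.6, -0.2]
gripper_width: 0.0912
grip_force: 0.0
```

```bash
python3 - <<'E'
from station import ctrl
from h import *
c=ctrl.calibration("top");p,d=ctrl.snapshot("top");K,T=c["intrinsics"],c["T"]
cv2.imwrite("pics/top1.png",cv2.resize(p[130:290,200:450,::-1],None,fx=3,fy=3))
W=cloud(d,K,T);z=W[...,2]
for n,(a,b) in(("L",(318,358)),("R",(356,392))):
    m=np.zeros(z.shape,bool);m[190:265,a:b]=1
    m&=(abs(z-.05)<.007)
    print(n,m.sum(),np.median(z[m]),rect(m,K,T,.05))
E
python3 go.py 560.1,212.2,30,.185
```

```text
t 14.08 pos [559.427 211.44   83.824] yaw 0.1847 w 91.0 F [ 0.154 -0.606  0.621] gf 0.0
560.1,212.2,30,.185 -> [ 0.095 -0.065  5.382] [ 0.001  0.003 -0.   ]
  return _methods._mean(a, axis=axis, dtype=dtype,
  ret = ret.dtype.type(ret / rcount)
Traceback (most recent call last):
  File "h.py", line 14, in rect
    i=1+np.argmax(s[1:,4]); v,u=np.nonzero(l==i)
        ~~~~~~~~~^^^^^^^^^
ValueError: attempt to get argmax of an empty sequence
```

View pics/top1.png

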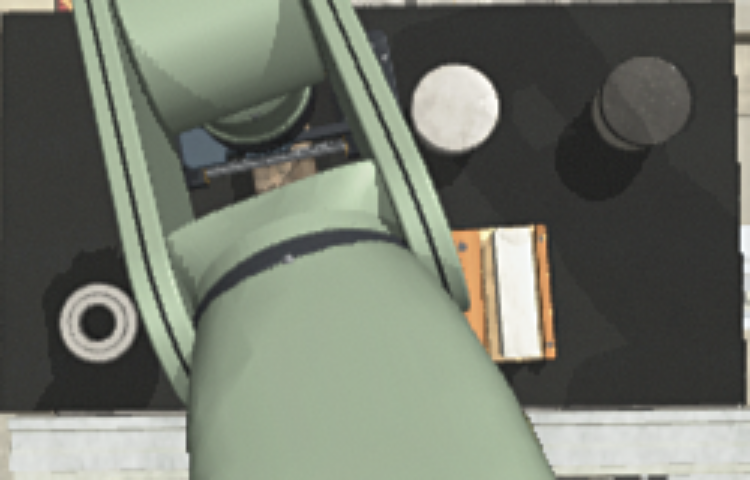

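The arm hides the left batten; the right one, at (517,290) in the crop, lies well in its channel. The left gets checked later with the wrist camera.

>>> {"method": "carry_out", "body": {"increments": [0,0,2,0,0,0,0,0,4,0,0,0,0,0,5,0,0,0,0,0,5.4,0,0,0,0,0,5.4,0,0,0,0,0,5.4,0,0,0,0,0,5.4,0,0,0]}}

```text
clock: 14.67
tool_pos: [0.5611, 0.212, 0.0323]
orientation: [0.996, 0.092, 0.001, -0.0]
ft_force: [0.2, 0.4, 0.3]
gripper_width: 0.0911
grip_force: 0.0
```

```bash
python3 go.py 560.1,212.2,30,.185
```

```text
t 14.67 pos [561.066 212.029  32.312] yaw 0.1847 w 91.1 F [0.235 0.4   0.336] gf 0.0
560.1,212.2,30,.185 -> [-0.092 -0.035  0.231] [-0.    -0.002 -0.   ]
```

>>> {"method": "carry_out", "body": {"increments": [-0.09,-0.03,0.2,0,0,0,-0.09,-0.03,0.2,0,0,0,-0.09,-0.03,0.2,0,0,0]}}

```text
clock: 14.92
tool_pos: [0.5593, 0.212, 0.0294]
orientation: [0.996, 0.092, 0.0, -0.0]
ft_force: [-0.4, -0.7, -0.0]
gripper_width: 0.0914
grip_force: 0.0
```

>>> {"method": "carry_out", "body": {"increments": [0,0,0,0,0,0,0,0,0,0,0,0,0,0,0,0,0,0,0,0,0,0,0,0,0,0,0,0,0,0,0,0,0,0,0,0,0,0,0,0,0,0], "grip": -1}}

```text
clock: 15.5
tool_pos: [0.5592, 0.2119, 0.0291]
orientation: [0.996, 0.092, 0.0, 0.0]
ft_force: [-0.5, 0.8, 0.5]
gripper_width: 0.0498
grip_force: 30.0
```

```bash
python3 go.py 560.1,212.2,30,.185
```

```text
t 15.5 pos [559.235 211.942  29.064] yaw 0.1847 w 49.8 F [-0.494  0.75   0.531] gf 30.0000661611557
560.1,212.2,30,.185 -> [ 0.09  -0.01  -0.094] [ 0. -0. -0.]
```

>>> {"method": "carry_out", "body": {"increments": [0,0,-1,0,0,0,0,0,-3,0,0,0,0,0,-5.5,0,0,0,0,0,-8,0,0,0,0,0,-10,0,0,0,0,0,-11,0,0,0,0,0,-11.5,0,0,0,0,0,-11.5,0,0,0,0,0,-11.5,0,0,0]}}

```text
clock: 16.25
tool_pos: [0.5585, 0.2117, 0.1432]
orientation: [0.996, 0.092, -0.001, 0.0]
ft_force: [0.2, 0.5, -1.5]
gripper_width: 0.0499
grip_force: 30.0
```

```bash
python3 go.py 434.5,65,140,1.628
```

```text
t 16.25 pos [558.538 211.68  143.16 ] yaw 0.1848 w 49.9 F [ 0.155  0.548 -1.525] gf 29.99983459711075
434.5,65,140,1.628 -> [-14.887  12.139   0.348] [-0.001  0.002 -1.443]
```

Run:
```python
from station import ctrl
from h import *
c=ctrl.calibration("scene");p,d=ctrl.snapshot("scene");K,T=c["intrinsics"],c["T"]
cv2.imwrite("pics/sc1.png",cv2.resize(p[150:290,250:480,::-1],None,fx=3,fy=3))
W=cloud(d,K,T);z=W[...,2]
for n,(a,b) in(("L",(70,130)),("R",(0,60))):
    m=(W[...,0]>.36)&(W[...,0]<.51)&(W[...,1]>a/1000)&(W[...,1]<b/1000)&(abs(z-.05)<.005)
    if m.sum()>20: print(n,m.sum(),np.median(z[m]),rect(m,K,T,.05))
```

```text
L 342 0.04736662667233604 (array([426.3928, 109.8964]), array([424.0175, 109.5804]), array([100.1177,  30.6135]), np.float64(0.058850267452462024))
R 286 0.047366333638063585 (array([430.3588,  36.7692]), array([428.7773,  36.1622]), array([99.8686, 30.5621]), np.float64(0.059634048244839866))
```

View pics/sc1.png

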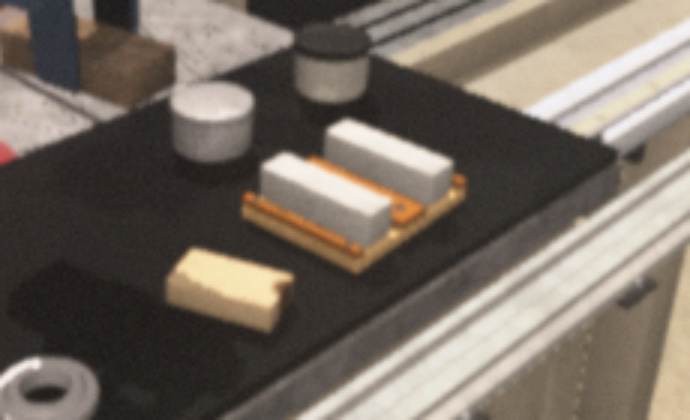

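Both battens, at (325,195) and (390,160) in the crop, are seated and parallel with their ends level. Next I swing the bridge over.

>>> {"method": "carry_out", "body": {"increments": [-1.2,1,0,0,0,-0.11,-2.5,2,0,0,0,-0.23,-3.7,3,0,0,0,-0.35,-5,4,0,0,0,-0.47,-6.3,5.1,0,0,0,-0.59,-7.5,6.1,0,0,0,-0.71,-8.8,7.1,0,0,0,-0.83,-10,8.2,0,0,0,-0.95,-11.3,9.2,0,0,0,-1.07,-12.5,10.2,0,0,0,-1.19,-13.8,11.2,0,0,0,-1.31,-14.9,12.1,0,0,0,-1.43]}}

```text
clock: 17.3
tool_pos: [0.4332, 0.0648, 0.1428]
orientation: [0.689, 0.725, -0.001, -0.001]
ft_force: [-0.0, -0.0, -1.2]
gripper_width: 0.05
grip_force: 30.0
```

>>> {"method": "carry_out", "body": {"increments": [0,0,1,0,0,-0.013,0,0,2,0,0,-0.013,0,0,3,0,0,-0.013,0,0,3.5,0,0,-0.013,0,0,3.5,0,0,-0.013,0,0,3.5,0,0,-0.013]}}

```text
clock: 17.8
tool_pos: [0.4346, 0.0656, 0.1085]
orientation: [0.687, 0.727, -0.001, -0.001]
ft_force: [0.7, -0.1, -1.1]
gripper_width: 0.0498
grip_force: 30.0
```

```bash
python3 go.py 434.5,64.5,69,1.628
```

```text
t 17.8 pos [434.617  65.591 108.511] yaw 1.6279 w 49.8 F [ 0.747 -0.079 -1.148] gf 29.999822974205017
434.5,64.5,69,1.628 -> [-0.108 -0.011  3.951] [-0.002  0.    -0.   ]
```

>>> {"method": "carry_out", "body": {"increments": [-0.1,0,1,0,0,0,-0.1,0,2,0,0,0,-0.1,0,2.8,0,0,0,-0.1,0,3.4,0,0,0,-0.1,0,3.7,0,0,0,-0.1,0,3.9,0,0,0,-0.1,0,3.95,0,0,0,-0.1,0,3.95,0,0,0]}}

```text
clock: 18.47
tool_pos: [0.4352, 0.0646, 0.0697]
orientation: [0.687, 0.727, 0.0, 0.0]
ft_force: [0.1, -0.2, -0.6]
gripper_width: 0.0496
grip_force: 30.0
```

>>> {"method": "carry_out", "body": {"increments": [0,0,0.05,0,0,0,0,0,0.1,0,0,0,0,0,0.15,0,0,0,0,0,0.15,0,0,0]}}

```text
clock: 18.8
tool_pos: [0.4351, 0.0646, 0.0681]
orientation: [0.687, 0.727, 0.0, 0.0]
ft_force: [0.8, -0.3, -0.5]
gripper_width: 0.0499
grip_force: 30.0
```

```bash
python3 go.py 434.5,64.5,67,1.628
```

```text
t 18.8 pos [435.064  64.603  68.131] yaw 1.6278 w 49.9 F [ 0.794 -0.279 -0.473] gf 29.99986320734024
434.5,64.5,67,1.628 -> [-0.007 -0.057  0.113] [ 0.  0. -0.]
```

>>> {"method": "carry_out", "body": {"increments": [0,-0.05,0.05,0,0,0,0,-0.05,0.1,0,0,0,0,-0.05,0.12,0,0,0,0,-0.05,0.12,0,0,0]}}

```text
clock: 19.13
tool_pos: [0.4345, 0.0645, 0.067]
orientation: [0.687, 0.727, -0.0, 0.0]
ft_force: [-1.0, 0.2, 1.4]
gripper_width: 0.05
grip_force: 30.0
```

>>> {"method": "carry_out", "body": {"increments": [0,0,0.03,0,0,0,0,0,0.05,0,0,0,0,0,0.05,0,0,0]}}

```text
clock: 19.38
tool_pos: [0.4345, 0.0645, 0.067]
orientation: [0.687, 0.727, -0.0, 0.0]
ft_force: [-2.9, 0.0, 6.8]
gripper_width: 0.0497
grip_force: 30.0
```

>>> {"method": "carry_out", "body": {"increments": [0,0,0,0,0,0,0,0,0,0,0,0,0,0,0,0,0,0,0,0,-0.5,0,0,0,0,0,-2,0,0,0,0,0,-5,0,0,0,0,0,-7,0,0,0,0,0,-9,0,0,0,0,0,-9.5,0,0,0,0,0,-9.5,0,0,0,0,0,-9.5,0,0,0], "grip": 1}}

```text
clock: 20.3
tool_pos: [0.4341, 0.0645, 0.1608]
orientation: [0.687, 0.727, -0.0, -0.0]
ft_force: [-0.2, -0.6, -0.2]
gripper_width: 0.0912
grip_force: 0.0
```

```bash
python3 go.py 417.4,358.8,160,1.628  417.4,358.8,80,1.628
```

```text
t 20.3 pos [434.088  64.52  160.824] yaw 1.6277 w 91.2 F [-0.235 -0.591 -0.245] gf 0.0
417.4,358.8,160,1.628 -> [29.475  0.009  0.079] [-0.001  0.    -0.   ]
417.4,358.8,80,1.628 -> [29.476  0.015  8.079] [-0.001  0.    -0.   ]
```

>>> {"method": "carry_out", "body": {"increments": [1.5,0,0,0,0,0,4.5,0,0,0,0,0,8,0,0,0,0,0,11.5,0,0,0,0,0,15,0,0,0,0,0,18.5,0,0,0,0,0,22,0,0,0,0,0,25,0,2,0,0,0,27.5,0,4,0,0,0,29,0,6,0,0,0,29.5,0,8,0,0,0,29.5,0,8,0,0,0]}}

```text
clock: 21.3
tool_pos: [0.4144, 0.358, 0.0757]
orientation: [0.686, 0.728, -0.006, -0.001]
ft_force: [-0.6, -0.8, -0.1]
gripper_width: 0.0911
grip_force: 0.0
```

>>> {"method": "carry_out", "body": {"increments": [0,0,0,0,0,0,0,0,0,0,0,0,0,0,0,0,0,0]}}

```text
clock: 21.55
tool_pos: [0.4183, 0.3588, 0.0823]
orientation: [0.687, 0.727, 0.001, 0.0]
ft_force: [-1.2, -0.7, 0.7]
gripper_width: 0.0913
grip_force: 0.0
```

```bash
python3 - <<'E'
from station import ctrl
from h import *
c=ctrl.calibration("top");p,d=ctrl.snapshot("top");K,T=c["intrinsics"],c["T"]
cv2.imwrite("pics/top2.png",cv2.resize(p[130:290,200:450,::-1],None,fx=3,fy=3))
W=cloud(d,K,T);z=W[...,2]
m=(abs(z-.08)<.006);m[:, :310]=0;m[:,400:]=0;m[:190]=0;m[265:]=0
print("bridge",np.median(z[m]),rect(m,K,T,.08))
E
python3 go.py 417.4,358.8,28.5,1.628
```

```text
bridge 0.0799871289644623 (array([434.6064,  65.3355]), array([434.5416,  65.377 ]), array([119.5958,  49.7959]), np.float64(-1.512443475416223))
t 21.6 pos [418.438 358.843  82.482] yaw 1.6268 w 90.8 F [ 0.188 -0.179  0.275] gf 0.0
417.4,358.8,28.5,1.628 -> [-0.004 -0.113  5.398] [ 0.002 -0.001 -0.001]
```

View pics/top2.png

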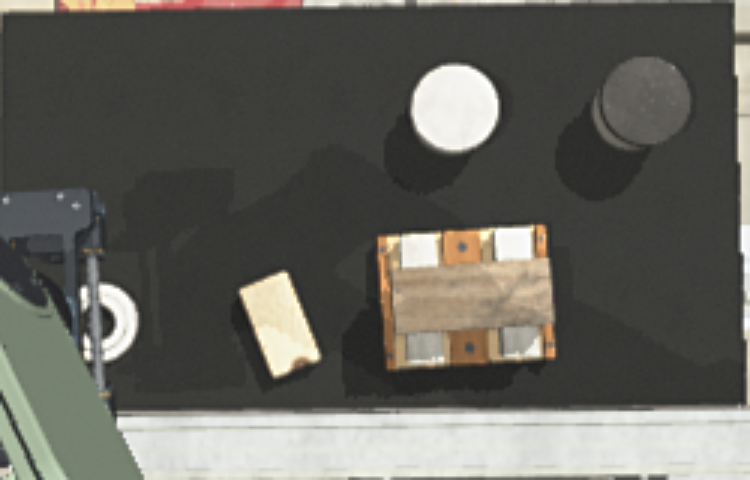

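The bridge is centred and square at (434.6, 65.3) mm, at (472,297) in the crop. Next is the flange.

>>> {"method": "carry_out", "body": {"increments": [0,-0.1,1.5,0,0,0,0,-0.1,3,0,0,0,0,-0.1,4.2,0,0,0,0,-0.1,4.8,0,0,0,0,-0.1,5.1,0,0,0,0,-0.1,5.2,0,0,0,0,-0.1,5.2,0,0,0,0,-0.1,5.2,0,0,0]}}

```text
clock: 22.27
tool_pos: [0.4173, 0.3593, 0.0302]
orientation: [0.687, 0.727, 0.001, 0.0]
ft_force: [0.9, 0.3, -0.6]
gripper_width: 0.0914
grip_force: 0.0
```

```bash
python3 go.py 417.4,358.8,28.5,1.628
```

```text
t 22.27 pos [417.273 359.342  30.16 ] yaw 1.6276 w 91.4 F [ 0.949  0.326 -0.575] gf 0.0
417.4,358.8,28.5,1.628 -> [-0.055  0.009  0.166] [ 0.001 -0.001 -0.   ]
```

>>> {"method": "carry_out", "body": {"increments": [-0.05,0,0.1,0,0,0,-0.05,0,0.13,0,0,0,-0.05,0,0.13,0,0,0,-0.05,0,0.13,0,0,0]}}

```text
clock: 22.6
tool_pos: [0.4168, 0.3586, 0.0282]
orientation: [0.687, 0.727, 0.0, 0.0]
ft_force: [0.1, -0.2, 0.3]
gripper_width: 0.0909
grip_force: 0.0
```

>>> {"method": "carry_out", "body": {"increments": [0,0,0,0,0,0,0,0,0,0,0,0,0,0,0,0,0,0,0,0,0,0,0,0,0,0,0,0,0,0,0,0,0,0,0,0], "grip": -1}}

```text
clock: 23.1
tool_pos: [0.4169, 0.3586, 0.028]
orientation: [0.687, 0.727, 0.0, 0.0]
ft_force: [1.1, 0.4, 0.6]
gripper_width: 0.0604
grip_force: 30.0
```

```bash
python3 go.py 417.4,358.8,28.5,1.628
```

```text
t 23.1 pos [416.853 358.564  28.038] yaw 1.6279 w 60.4 F [1.114 0.385 0.561] gf 29.984830661866226
417.4,358.8,28.5,1.628 -> [ 0.02   0.056 -0.046] [ 0.  0. -0.]
```

>>> {"method": "carry_out", "body": {"increments": [0,0,-1,0,0,0,0,0,-3,0,0,0,0,0,-6,0,0,0,0,0,-9,0,0,0,0,0,-11,0,0,0,0,0,-12,0,0,0,0,0,-12,0,0,0,0,0,-12,0,0,0]}}

```text
clock: 23.77
tool_pos: [0.4163, 0.3582, 0.1477]
orientation: [0.687, 0.727, -0.0, -0.0]
ft_force: [0.4, 0.7, -4.0]
gripper_width: 0.0598
grip_force: 30.0
```

```bash
python3 - <<'E'
from station import ctrl
from h import *
c=ctrl.calibration("wrist");p,d=ctrl.snapshot("wrist");K,T=c["intrinsics"],c["T"]
cv2.imwrite("pics/w3.png",p[:,:,::-1])
E
python3 go.py 434.6,65.3,148,1.628
```

```text
t 23.82 pos [415.911 357.839 146.793] yaw 1.6278 w 59.9 F [-0.475  0.297 -1.641] gf 29.9614812895895
434.6,65.3,148,1.628 -> [-29.313   0.199  -0.071] [-0.002  0.002 -0.   ]
```

View pics/w3.png

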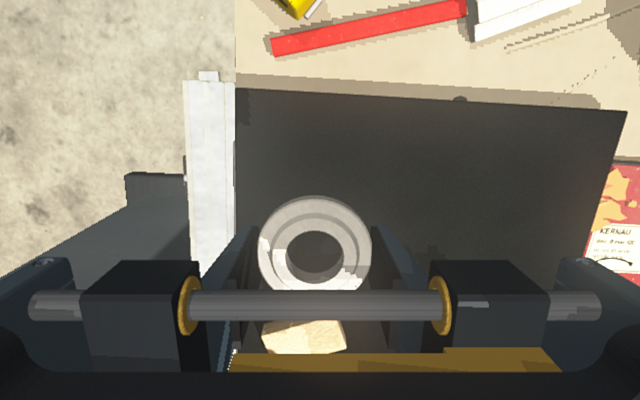

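The ring is held at (315,250). The width reads a bit small, so I check where it sits relative to the TCP and whether it is tilted.

Run:
```python
from station import ctrl
from h import *
s=ctrl.read_state();c=ctrl.calibration("wrist");p,d=ctrl.snapshot("wrist");K,T=c["intrinsics"],c["T"]
from scipy.spatial.transform import Rotation as R
r=R.from_quat(s["orientation"]);W=cloud(d,K,T)
L=(W-s["tool_pos"])@r.as_matrix()*1000   # tool frame mm
print("TCP px",(lambda q:(K@q)[:2]/q[2])(T[:3,:3].T@(s["tool_pos"]-T[:3,3])), "w",s["gripper_width"],s["grip_force"])
m=(abs(L[...,2])<25)&(L[...,0]>-35)&(L[...,0]<45)&(abs(L[...,1])<28)&(p.min(2)>100)
m[285:]=0
P=L[m];print(m.sum(),P.min(0),P.max(0),np.median(P,0))
A=np.c_[P[:,:2],np.ones(len(P))];k=np.linalg.lstsq(A,P[:,2],rcond=None)[0];print("plane",k,np.std(A@k-P[:,2]))
far=P[np.argsort(-P[:,0])[:15]];print("far edge",far.mean(0))
cn=max(cv2.findContours(m.astype(np.uint8),0,cv2.CHAIN_APPROX_NONE)[0],key=len)[:,0]
q=L[cn[:,1],cn[:,0]];q=q[(q[:,0]>5)]
x=np.linalg.lstsq(np.c_[2*q[:,:2],np.ones(len(q))],(q[:,:2]**2).sum(1),rcond=None)[0];print("centre",x[:2],"R",np.sqrt(x[2]+x[0]**2+x[1]**2))
```

```text
TCP px [313.3826 265.5833] w 0.05990689639162919 29.9614812895895
5986 [-16.0144 -27.9802   2.3822] [33.9602 27.9877 15.3838] [14.4568 -0.214   6.5307]
plane [ 0.0292 -0.0052  5.8866] 1.8073195707363439
far edge [33.6609  0.8976  9.8405]
centre [5.256  0.2033] R 28.66107515399218
```

```bash
python3 - <<'E'
from station import ctrl
from h import *
from scipy.spatial.transform import Rotation as R
s=ctrl.read_state();c=ctrl.calibration("wrist");K,T=c["intrinsics"],c["T"]
r=R.from_quat(s["orientation"])
for n,uv in(("far edge",(315,195.5)),("hole far",(315,231)),("left",(258,250)),("right",(372,250))):
    for dz in(4,6):
        w=ray([uv],K,T,s["tool_pos"][2]-dz/1000)[0]; print(n,dz,r.inv().apply(w-s["tool_pos"])*1000)
E
python3 go.py 434.6,65.3,146,1.628
```

```text
far edge 4 [36.2671  0.7883  3.9165]
far edge 6 [35.6887  0.7909  5.9178]
hole far 4 [17.4497  0.8116  3.9586]
hole far 6 [16.6365  0.8145  5.9604]
left 4 [  6.7845 -28.7284   4.0686]
left 6 [  5.8382 -29.0941   6.0718]
right 4 [ 6.9348 30.3324  3.896 ]
right 6 [ 5.9904 30.7036  5.8971]
t 23.87 pos [415.774 357.737 146.369] yaw 1.6278 w 60.1 F [ 0.134  0.106 -2.522] gf 29.961638937532413
434.6,65.3,146,1.628 -> [-29.303   0.214   0.102] [-0.003  0.002 -0.   ]
```

>>> {"method": "carry_out", "body": {"increments": [-1.5,0,0,0,0,0,-4,0,0,0,0,0,-7,0,0,0,0,0,-10.3,0.1,0,0,0,0,-13.6,0.1,0,0,0,0,-17,0.1,0,0,0,0,-20.2,0.1,0,0,0,0,-23.3,0.2,0,0,0,0,-26,0.2,0,0,0,0,-28.2,0.2,0,0,0,0,-29.3,0.2,0,0,0,0,-29.6,0.2,0,0,0,0]}}

```text
clock: 24.87
tool_pos: [0.4347, 0.0612, 0.1472]
orientation: [0.688, 0.726, -0.001, -0.001]
ft_force: [-0.1, -0.5, -1.6]
gripper_width: 0.06
grip_force: 30.0
```

>>> {"method": "carry_out", "body": {"increments": [0,0,0.5,0,0,0,0,0,1.5,0,0,0,0,0,2.5,0,0,0,0,0,3,0,0,0,0,0,3,0,0,0,0,0,3,0,0,0]}}

```text
clock: 25.37
tool_pos: [0.4354, 0.0638, 0.1177]
orientation: [0.686, 0.727, -0.0, -0.0]
ft_force: [0.8, 0.8, -0.5]
gripper_width: 0.0599
grip_force: 30.0
```

```bash
python3 go.py 434.6,62.3,98,1.628
```

```text
t 25.37 pos [435.419  63.844 117.726] yaw 1.629 w 59.9 F [ 0.754  0.77  -0.521] gf 29.962098543010995
434.6,62.3,98,1.628 -> [-0.149 -0.089  1.973] [-0.001 -0.     0.001]
```

>>> {"method": "carry_out", "body": {"increments": [-0.15,-0.08,0.6,0,0,0,-0.15,-0.08,1.2,0,0,0,-0.15,-0.08,1.6,0,0,0,-0.15,-0.08,1.85,0,0,0,-0.15,-0.08,1.95,0,0,0,-0.15,-0.08,1.95,0,0,0,-0.15,-0.08,1.95,0,0,0]}}

```text
clock: 25.95
tool_pos: [0.435, 0.0616, 0.0986]
orientation: [0.687, 0.727, 0.0, 0.0]
ft_force: [0.5, 0.1, -2.0]
gripper_width: 0.0602
grip_force: 30.0
```

```bash
python3 go.py 434.6,62.3,96,1.628
```

```text
t 25.95 pos [435.025  61.561  98.613] yaw 1.6276 w 60.2 F [ 0.478  0.133 -2.013] gf 29.96192057989262
434.6,62.3,96,1.628 -> [ 0.076 -0.038  0.261] [ 0.  0. -0.]
```

>>> {"method": "carry_out", "body": {"increments": [0.07,-0.03,0.08,0,0,0,0.07,-0.03,0.16,0,0,0,0.07,-0.03,0.21,0,0,0,0.07,-0.03,0.24,0,0,0,0.07,-0.03,0.26,0,0,0,0.07,-0.03,0.26,0,0,0]}}

```text
clock: 26.45
tool_pos: [0.4346, 0.0623, 0.096]
orientation: [0.687, 0.727, -0.0, 0.0]
ft_force: [0.2, -0.4, -1.9]
gripper_width: 0.0604
grip_force: 30.0
```

>>> {"method": "carry_out", "body": {"increments": [0,0,0.03,0,0,0,0,0,0.06,0,0,0,0,0,0.08,0,0,0,0,0,0.08,0,0,0]}}

```text
clock: 26.78
tool_pos: [0.4346, 0.0623, 0.096]
orientation: [0.687, 0.727, 0.0, 0.0]
ft_force: [-2.3, 0.1, 6.4]
gripper_width: 0.0601
grip_force: 30.1
```

Contact at the expected height. I release and rise straight up, then pull back to clear the view.

>>> {"method": "carry_out", "body": {"increments": [0,0,0,0,0,0,0,0,0,0,0,0,0,0,0,0,0,0,0,0,0,0,0,0,0,0,-0.5,0,0,0,0,0,-2,0,0,0,0,0,-5,0,0,0,0,0,-8,0,0,0,0,0,-10,0,0,0,0,0,-10,0,0,0], "grip": 1}}

```text
clock: 27.62
tool_pos: [0.4374, 0.0626, 0.1996]
orientation: [0.687, 0.727, 0.004, 0.003]
ft_force: [0.2, 0.2, 0.0]
gripper_width: 0.0908
grip_force: 0.0
```

>>> {"method": "carry_out", "body": {"increments": [2,0,0,0,0,0,5,0,0,0,0,0,8.5,0,0,0,0,0,12,0,0,0,0,0,15.5,0,0,0,0,0,19,0,0,0,0,0,22,0,0,0,0,0,25,0,0,0,0,0,27,0,0,0,0,0,28,0,0,0,0,0,28,0,0,0,0,0,28,0,0,0,0,0]}}

```text
clock: 28.62
tool_pos: [0.4183, 0.3411, 0.1945]
orientation: [0.686, 0.727, -0.001, 0.0]
ft_force: [0.8, -0.4, 0.1]
gripper_width: 0.0915
grip_force: 0.0
```

```bash
python3 - <<'E'
from station import ctrl
from h import *
c=ctrl.calibration("top");p,d=ctrl.snapshot("top");K,T=c["intrinsics"],c["T"]
cv2.imwrite("pics/top3.png",cv2.resize(p[180:280,270:430,::-1],None,fx=5,fy=5,interpolation=2))
W=cloud(d,K,T);z=W[...,2]
b=np.zeros(z.shape,bool);b[190:265,310:400]=1
m=b&(z>.0855)&(z<.1); print("flange",np.median(z[m]),rect(m,K,T,.092))
m=b&(z>.074); print("all",rect(m,K,T,.08))
for n,h in(("tin",.051),("tub",.062),("pine",.032)):
    q={"tin":(330,142,372,188),"tub":(390,140,436,188),"pine":(272,215,312,262)}[n]
    k=np.zeros(z.shape,bool);k[q[1]:q[3],q[0]:q[2]]=1;print(n,rect(k&(abs(z-h)<.006),K,T,h)[0])
E
python3 go.py
```

```text
flange 0.09013356369482961 (array([433.9841,  63.9476]), array([434.6622,  64.1189]), array([59.6926, 57.4914]), np.float64(-0.01722159750510599))
all (array([434.0676,  65.3631]), array([434.5569,  65.184 ]), array([119.6735,  61.1363]), np.float64(-1.5110544912661248))
tin [580.5915  73.4682]
tub [582.428  -72.4288]
pine [414.5145 213.0257]
t 28.67 pos [418.397 340.594 194.683] yaw 1.6275 w 90.6 F [-0.732  0.603 -0.196] gf 0.0
```

View pics/top3.png

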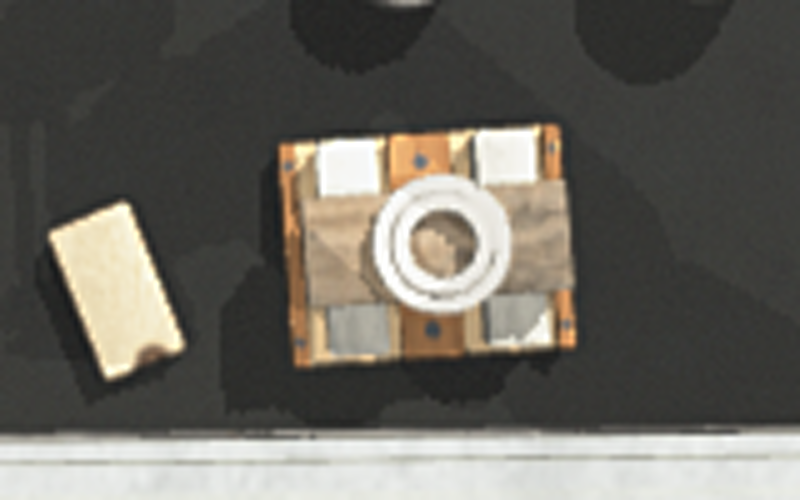

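The flange at (442,244) lies flat, about 1.3 mm from the bridge's middle. The battens are level, and the tin, tub and pine offcut have not moved. I hand the job in.

```bash
python3 -c "
from station import ctrl
print(ctrl.sign_off())"
```

```text
the job is handed in; nothing more can be done
None
```

The packing is built and handed in at about 29 s: both battens lie in their channels, the brown offcut is square across them, and the flange sits flat on top, about 1 mm off its centre; the tin, tub and pine offcut did not move.

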